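# Probe two sprung contacts under the hood of a relay test jig

### The arm

A 7-joint arm with a two-finger parallel gripper is mounted at the origin on a cart in front of the work surface, level with it; the furniture and walls round the work are solid. World frame = base frame: x ahead of the robot, y to its left, z up, the work surface at z = 0. Lengths are in m, angles in rad, forces in N, time in s.
With the tool pointing down it reaches from about 0.425 to 0.875 m from the base axis. Payload 8.4 kg.
Tool frame: the origin (TCP) lies between the finger pads; the fingertips stand 14 mm ahead of it and the grasp point (between the pads) lies 5 mm behind it (arm.tcp_to_tips is the z of the fingertips in the tool frame, in m); z points along the fingers, y is the line along which they close (so a half turn about z gives the same grasp; the last joint's range is limited). The gripper opens to 87 mm and grips with 3 to 60 N. Pads are 19 mm wide; open, the fingers measure 117 mm over their backs; the gripper's body (75 mm by 190 mm) begins 51 mm behind the grasp point.
Start: joints at [1.029, 0.333, 0.04, 1.465, -0.013, 1.343, -0.059], TCP at [0.278, -0.587, 0.237] pointing down, gripper open.
Joint ranges: [-2.58, 2.58], [-0.38, 2.09], [-1.3, 1.39], [0.25, 2.4], [-1.5, 4.64], [0.08, 2.09], [-2.65, 2.65]. Speed limits (rad/s): [2.22, 2.22, 2.79, 2.79, 3.14, 3.14, 3.14].

### API

Orientations are given as a unit quaternion [w, x, y, z].
In Python, from cell import arm, eyes gives the robot as it stands.
- The arm moves only by the tool send_rows, never from a script. Its argument "moves" is text: rows parted by semicolons, each of 7 numbers parted by spaces: the shift along the tool's x, y, z in cm, then the turn, a rotation vector about the tool's x, y, z in degrees, then the opening, from 0 (shut) to 1 (fully open). In form: tx ty tz ax ay az claw; .... A call has 1 to 5 rows; each row is the pose to reach, as a shift and turn from the pose commanded when the call began, along the tool's axes at that moment; what a row does not reach only later rows make up. A row lasts 1/8 s, in which the tool goes at most 62.5 mm and 10.7 degrees, less where a joint would pass 70% of its speed; a pose out of reach is approached as far as the arm can. A call with a gripper value outside its range is refused whole. The fingers move at their own pace and stop on an object; "grip_force" is the grip in N (left out, the last holds). Time passes only in rows, so rows that repeat a pose let the fingers close. It gives the time, the measured TCP pose, the force, the opening and the grip force at its end, in the units of the state.
- arm.sense(): the state, without advancing time (a new reading comes with each control period).
- eyes.snapshot(name): name is "scene" or "top"; returns a dict with "color" (384x512x3 uint8, blue, green, red), "fovy" (degrees; the focal length in pixels is half the picture's height over the tangent of half this angle, whatever the lens; pixels are square), "cx", "cy" (the principal point, pixels), "world_to_cam" (4x4, takes a point from world to camera coordinates). Camera axes: x right, y up, looking along -z (the intrinsics and any distortion apply to the point x, -y, -z); pixel columns grow to the right and rows downward; lengths in m; the calibration is good to about 2 mm. A picture is of the moment at which its call begins. There is no depth.
- arm.job_done(): hands the job in; it is judged then, once.
Trained networks look in a picture, given as the dict that the camera call returned (one of the last four; its "shot" number tells which), for a name from the list of things; names that differ only in an ending like _2 or _b are one class to them, and where a whole thing is asked for, a point or a joint stands for the part that bears it (a point fixed in the world has none). Each returns a list of dicts, best first, with "p" (0 to 1); they miss things now and then, are a little off and sometimes report something else, mostly with a low value. They report only what shows in the picture. A call takes as long as a camera call. They do not tell look-alikes from the thing itself.
- eyes.recognise(thing, picture): "pixel" ([column, row] in pixels, amid what is visible of it).
The state is a dict: "clock": time; "q": joint angles; "qvel": joint speeds; "effort": joint torques, N m; "tcp_pos": TCP position; "eef_rot": TCP orientation; "wrist_force": force on the tool from outside, world axes, zero at the start; "moment": the same for the moment, N m; "width": opening from 0.0 (shut) to 1.0 (fully open); "finger_force": force on a finger pad.
Only numpy, scipy, OpenCV 4.12 (cv2) and the standard library are available. Lean on these libraries where they do the work, as an engineer would, in place of code of your own. Each camera call takes 0.05 s, during which the arm holds its last target. There are 200 camera calls.

### The job

Swing the jig's keeper bar fully shut over the relay block until it is past its ball catch, and leave it shut. Then take the test probe from its stand, lean it to reach in under the jig's clear hood, and gently press its needle tip on the round brass contact and next on the square one, holding each pressed for a good half second. Finally put the probe back upright in the hole of its stand, and leave the relay block in its nest and the things around where they are.

Things in the scene. Friction and masses are not known exactly. Their poses are not given: they have to be found in the camera images.
- jig: Test jig fixed to the bench: aluminium base plate 140 (x) x 200 (y) x 12 mm, origin at the centre of its underside, x away from the robot at yaw 0; turned 35 to 70 degrees clockwise. At its rear a clear hood, open to -x only, over the two contacts, which stand at x = 33, y = +-55 mm (either way round). In front a low nest (walls to z 19 mm) for the relay block at x = -40, y = 0.
- hood_edge (a point): Middle of the lower front edge of the hood's roof, 52 mm above the bench. The roof is 8 mm thick, 39 mm deep (behind this edge) and as wide as the jig (end cheeks at y = +-95 mm). The contacts' centres lie 14 mm behind this edge and their tops 27 mm below it, so an upright probe cannot reach them: lean it 30 to 45 degrees, handle towards the jig's -x side.
- keeper (a joint): Steel keeper bar, 9 mm wide, z 32..40 mm over the bench, on an upright pivot at the jig's (-40, 47) mm. 0 = shut: along the jig's -y over the relay block, at its stop; grows as the bar swings out towards -x (to 1.4 rad). Stays where left. At 0.17 rad it meets the sprung ball catch (about 4 N at the knob to pass); past it, below 0.06 rad, the ball holds it shut.
- keeper_hinge (a point): On the keeper's upright pivot axis, at the bar's mid height (36 mm above the bench).
- keeper_knob (a point): Centre of the black finger knob standing on the free end of the keeper bar: 14 mm diameter, z 40..62 mm above the bench, 84 mm from the pivot axis (this point is 51 mm above the bench). Push it sideways along its arc to swing the bar.
- contact_round: Round contact: brass disc plunger 20 mm diameter on a round black foot 30 mm in diameter, fixed on the jig under the hood; origin at the centre of the foot's underside, 12 mm above the bench.
- round_top (a point): Centre of the top face of the round plunger, 25 mm above the bench when released.
- round_plunger (a joint): How far the round plunger is pressed down: 0 released, 0.005 m fully down (about 2 N, then hard).
- contact_square: Square contact: brass plunger 20 x 20 mm on a square black foot 30 x 30 mm, fixed on the jig under the hood; origin at the centre of the foot's underside, 12 mm above the bench.
- square_top (a point): Centre of the top face of the square plunger, 25 mm above the bench when released.
- square_plunger (a joint): How far the square plunger is pressed down: 0 released, 0.005 m fully down (about 2 N, then hard).
- probe: Loose test probe, 60 g, 161 mm long, upright in its stand. Origin at the needle's tip, z along the axis towards the handle. Steel needle 4 mm diameter for z 0..54 mm; black round-nosed hub 16 mm diameter for z 54..70; black collar 28 mm diameter for z 70..76; grey square handle 16 x 16 mm for z 76..161 mm, flats facing x and y. Grip it from above at about z 130 mm.
- probe_tip (a point): The very tip of the probe's needle (the probe's origin).
- probe_stand: Dark steel stand fixed to the bench, foot 80 x 80 mm, origin at the centre of its underside. Its top plate 60 (x) x 68 (y) mm at z 76..84 mm has a 20 x 20 mm square hole at the centre, in which the probe's hub sits with its collar on the plate. Seated, the probe's tip hangs 14 mm above the bench on the hole's axis, and the handle's top is 175 mm above the bench.
- stand_seat (a point): Centre of the mouth of the stand's hole, 84 mm above the bench; the seated probe's tip is 70 mm below it.
- relay_block: Loose black relay block 19 x 50 x 16 mm lying in the jig's nest, long side along the jig's y; origin at the centre of its underside.
- tape_roll: Bystander: black tape roll lying flat, 58 mm diameter, 19 mm high; origin at the centre of its underside.
- solder_sucker: Bystander: blue desoldering pump, 169 mm long, 24 mm high, lying along the front edge of the bench (roughly along the world's y); origin at the centre of its underside.
- cell: Bystander: block battery 26 x 49 x 17 mm lying flat behind and to the left of the jig; origin at the centre of its underside.
Things that resemble listed ones, but are neither listed nor needed, are in the scene too. Several things have the shape of the probe_stand; the one meant has the colours described above.

How it is judged:
By the outcome, as a careful person would: the job done as asked, in the order asked, and still so for the second after the job is handed in, with the robot touching nothing.
It also fails if it takes over 72 s, if anything falls off the work surface, if the arm or the gripper's body presses on something with over 40 N, if the wrist force passes 120 N, or if a joint passes its speed limit or range.

## Working session

There is one attempt and no reset: what is moved stays moved. The work goes in short steps, Python scripts to look and compute and a tool call to move; the robot and the scene stay as the last step left them, time stands still between calls to the robot, and variables do not carry over. Pictures are saved under pics/ and viewed, at most 13 in all, crops included, and the job is handed in when it is done.

Besides the shell and the picture viewer there is one more tool, called by a JSON object that holds its "name" and its "arguments". send_rows: Moves the arm, as the interface text tells. Its arguments: {"type":"object","properties":{"moves":{"type":"string"},"grip_force":{"type":"number"}},"required":["moves"]}

```bash
ls; mkdir -p pics; cat > h.py <<'E'
import numpy as np, cv2
from scipy.spatial.transform import Rotation as R
from cell import arm, eyes
E
python3 - <<'E'
from h import *
S=arm.sense(); print({k:np.round(v,3) for k,v in S.items()})
for n in ("scene","top"):
    p=eyes.snapshot(n); cv2.imwrite(f"pics/{n}0.png",cv2.resize(p["color"],(768,576)))
    print(n,{k:v for k,v in p.items() if k not in("color",)})
    for t in "jig hood_edge keeper_hinge keeper_knob contact_round round_top contact_square square_top probe probe_stand stand_seat relay_block tape_roll solder_sucker cell".split():
        print(t,[(np.round(d["pixel"],1).tolist(),round(d["p"],2)) for d in eyes.recognise(t,p)][:4])
E
```

```text
pics
{'clock': np.float64(0.0), 'q': array([ 1.029,  0.334,  0.04 ,  1.466, -0.013,  1.343, -0.058]), 'qvel': array([-0.001,  0.   , -0.001,  0.   ,  0.002, -0.   ,  0.002]), 'effort': array([ 2.0000e-03, -6.5634e+01,  1.3370e+00, -4.0380e+01, -5.9000e-02,
        4.5000e-02,  0.0000e+00]), 'tcp_pos': array([ 0.278, -0.587,  0.236]), 'eef_rot': array([-0.001,  0.976,  0.22 , -0.   ]), 'wrist_force': array([-0.096, -0.104, -0.727]), 'moment': array([-0.037,  0.061,  0.054]), 'finger_force': np.float64(0.0), 'width': np.float64(1.003)}
scene {'fovy': 52.907961717425316, 'cx': 249.48842372986746, 'cy': 198.29561717337813, 'world_to_cam': array([[-0.61533192, -0.78821013, -0.00956085,  0.20861166],
       [ 0.32867973, -0.26757689,  0.90574403, -0.29278452],
       [-0.71647488,  0.55419076,  0.42371729, -0.97944098],
       [ 0.        ,  0.        ,  0.        ,  1.        ]]), 'shot': 1}
jig [([174.0, 234.3], 0.75), ([168.7, 241.4], 0.68), ([289.7, 204.1], 0.6)]
hood_edge [([175.2, 232.7], 0.86)]
keeper_hinge []
keeper_knob [([155.8, 244.1], 0.4)]
contact_round [([165.3, 228.9], 0.46)
[... 484 characters left out ...]
0.15460278],
       [ 0.99301528, -0.00977439,  0.11758026, -0.58311352],
       [-0.11760278, -0.00175957,  0.99305916, -1.377613  ],
       [ 0.        ,  0.        ,  0.        ,  1.        ]]), 'shot': 2}
jig [([181.5, 198.3], 0.86)]
hood_edge [([178.9, 199.0], 0.88)]
keeper_hinge [([155.5, 206.0], 0.55)]
keeper_knob []
contact_round []
round_top [([159.8, 199.9], 0.61)]
contact_square []
square_top []
probe [([297.9, 216.9], 0.6)]
probe_stand [([295.8, 220.7], 0.73), ([391.3, 219.8], 0.67)]
stand_seat [([293.5, 220.5], 0.65), ([386.9, 217.5], 0.63)]
relay_block [([168.7, 204.0], 0.6)]
tape_roll [([267.3, 159.6], 0.45)]
solder_sucker [([192.7, 246.9], 0.69)]
cell [([300.7, 220.5], 0.65)]
```

View pics/top0.png

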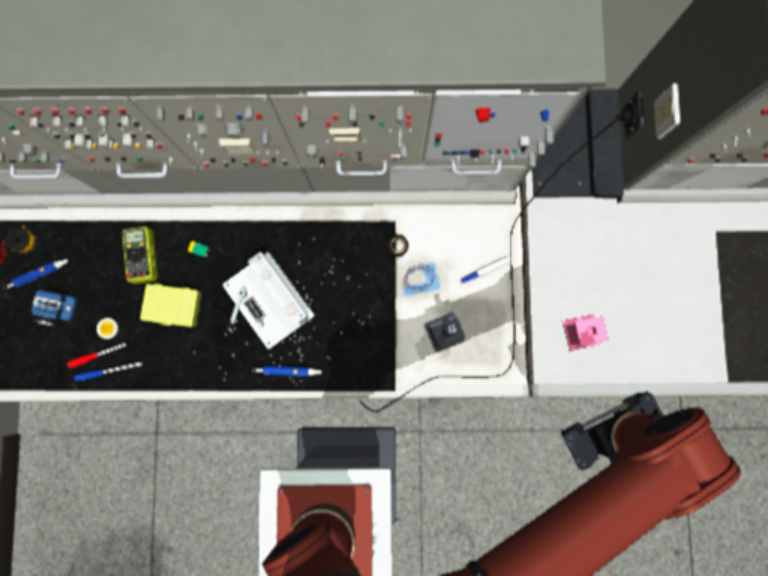

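View pics/scene0.png

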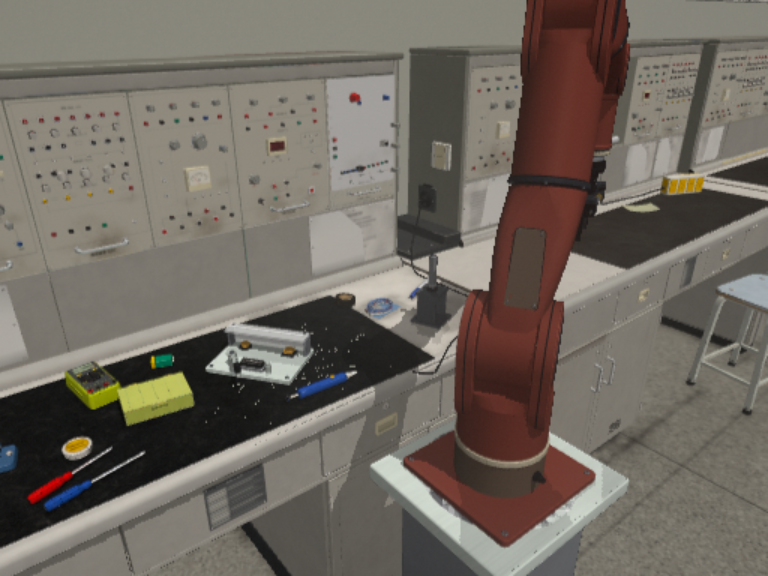

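The candidates for the stand in the top image are the dark one at (296,221), which holds the probe, and a pink look-alike at (391,220). I choose the dark one. The jig is at about (178,199). Next I'll check close crops of both.

```bash
python3 - <<'E'
from h import *
def crop(p,x,y,w,h,s): return cv2.resize(p["color"][y:y+h,x:x+w],None,fx=s,fy=s,interpolation=cv2.INTER_CUBIC)
T=eyes.snapshot("top"); S=eyes.snapshot("scene")
np.savez("p0.npz",T=T["color"],S=S["color"])
a=crop(T,143,160,72,76,5.5); a=crop(T,140,160,75,75,5)
b=crop(S,132,208,80,60,5); c=crop(T,275,200,45,40,6); d=crop(S,265,160,50,70,4)
out=np.zeros((600,800,3),np.uint8)
out[:375,:375]=a; out[:300,400:800]=b; out[310:550,380:650]=c; out[310:590,600:800]=d
cv2.imwrite("pics/crop1.png",out)
E
```

```text
(no output)
```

View pics/crop1.png

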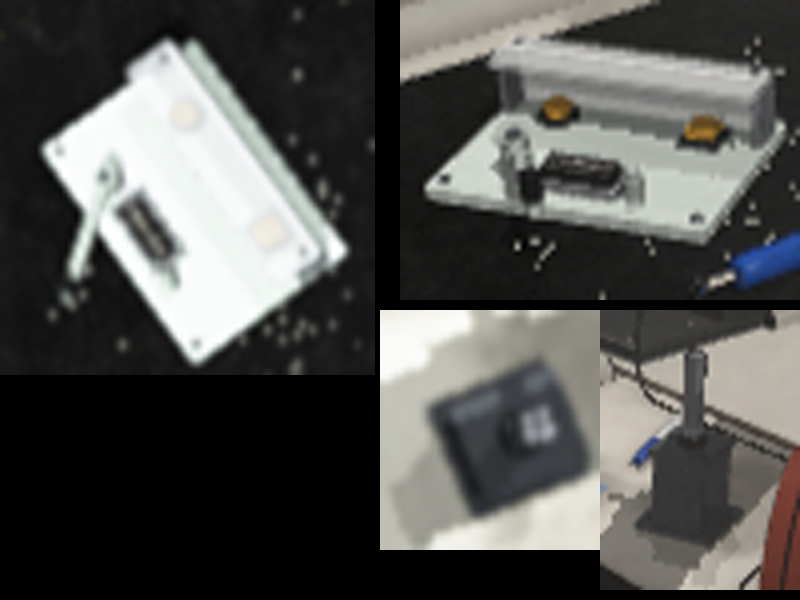

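```bash
cat >> h.py <<'E'
from scipy.optimize import least_squares
C={"scene":(52.907961717425316,249.48842372986746,198.29561717337813,np.array([[-0.61533192,-0.78821013,-0.00956085,0.20861166],[0.32867973,-0.26757689,0.90574403,-0.29278452],[-0.71647488,0.55419076,0.42371729,-0.97944098]])),
"top":(53.56952006097221,258.53915770712575,193.97210701765366,np.array([[-0.00949966,-0.99995068,-0.00289677,-0.15460278],[0.99301528,-0.00977439,0.11758026,-0.58311352],[-0.11760278,-0.00175957,0.99305916,-1.377613]]))}
def proj(cam,P):
    fv,cx,cy,M=C[cam]; f=192/np.tan(np.radians(fv/2)); c=M[:,:3]@np.asarray(P,float)+M[:,3]
    return np.array([cx+f*c[0]/-c[2],cy-f*c[1]/-c[2]])
def tri(obs,z=None):
    fn=lambda v:np.concatenate([proj(c,[v[0],v[1],v[2] if z is None else z])-p for c,p in obs])
    r=least_squares(fn,[.6,0,.05] if z is None else [.6,0]); return r.x,r.fun
def jig2w(v,p):
    c,s=np.cos(v[2]),np.sin(v[2]); return np.array([v[0]+c*p[0]-s*p[1],v[1]+s*p[0]+c*p[1],p[2]])
E
python3 - <<'E'
from h import *
t=lambda x,y:np.array([140+x/5-.4,160+y/5-.4]); s=lambda x,y:np.array([132+(x-400)/5-.4,208+y/5-.4])
L=[("top",(-.07,.1,.012),t(43,148)),("top",(-.07,-.1,.012),t(195,362)),("top",(.07,-.1,.012),t(348,250)),
("scene",(-.07,.1,.012),s(427,187)),("scene",(-.07,-.1,.012),s(700,235)),("scene",(.07,-.1,.012),s(785,125)),
("top",(.033,.055,.025),t(186,114)),("top",(.033,-.055,.025),t(269,231)),("scene",(.033,.055,.025),s(560,104)),("scene",(.033,-.055,.025),s(707,124)),("top",(-.04,.047,.04),t(112,172))]
fn=lambda v:np.concatenate([proj(c,jig2w(v,p))-o for c,p,o in L])
r=least_squares(fn,[.6,.1,-.9],loss="soft_l1"); v=r.x; print(v,np.degrees(v[2])); print(np.round(fn(v).reshape(-1,2),1))
for ang in np.arange(.6,1.5,.1):
    k=jig2w(v,(-.04-.084*np.sin(ang),.047-.084*np.cos(ang),.051)); print(round(ang,1),np.round(k,3),((proj("top",k)+.4-[140,160])*5).round(),((proj("scene",k)+.4-[132,208])*5+[400,0]).round())
c=lambda x,y:np.array([275+(x-380)/6-.4,200+(y-310)/6-.4]); d=lambda x,y:np.array([265+(x-600)/4-.4,160+(y-310)/4-.4])
print(tri([("top",c(538,420)),("scene",d(695,354))]))
for q in [(432,405),(548,358),(595,470),(480,518)]: print(q,[tri([("top",c(*q))],z)[0].round(3) for z in (0,.084)])
print(tri([("top",np.array([293.5,220.5])),("scene",np.array([289.2,206.4]))],.084))
n=np.load("p0.npz")["T"][195:245,270:325].astype(int); m=((n.sum(2)<260)).astype(np.uint8); 
for row in m: print("".join(".#"[x] for x in row))
E
```

```text
[ 0.56694485  0.14306498 -0.95331941] -54.62117872474355
[[-0.4 -0.4]
 [-0.8 -0.1]
 [-0.7  0.3]
 [ 0.1 -0.7]
 [ 1.5 -1.1]
 [ 1.2 -0.6]
 [-0.5 -0.4]
 [-0.4 -0.1]
 [ 0.4 -0.6]
 [ 0.2 -0.3]
 [-1.6  0.6]]
0.6 [0.498 0.201 0.051] [ 99. 288.] [577. 173.]
0.7 [0.498 0.21  0.051] [ 88. 287.] [565. 177.]
0.8 [0.5   0.218 0.051] [ 77. 286.] [552. 181.]
0.9 [0.501 0.226 0.051] [ 65. 284.] [538. 184.]
1.0 [0.504 0.234 0.051] [ 55. 280.] [524. 186.]
1.1 [0.508 0.242 0.051] [ 44. 275.] [510. 188.]
1.2 [0.512 0.249 0.051] [ 35. 269.] [496. 189.]
1.3 [0.517 0.256 0.051] [ 25. 263.] [483. 190.]
1.4 [0.523 0.262 0.051] [ 17. 255.] [469. 189.]
(array([ 0.48475447, -0.29953211,  0.17140853]), array([-0.31928471, -0.2886534 ,  0.47782731, -0.00418684]))
(432, 405) [array([ 0.503, -0.253]), array([ 0.498, -0.248])]
(548, 358) [array([ 0.532, -0.326]), array([ 0.525, -0.317])]
(595, 470) [array([ 0.461, -0.354]), array([ 0.459, -0.343])]
(480, 518) [array([ 0.432, -0.282]), array([ 0.431, -0.275])]
(array([ 0.46400147, -0.27769945]), array([ -1.55138346,   4.4357973 ,  -1.62121355, -10.83256562]))
........
[... 2091 characters left out ...]
............................
....................####...............................
.......................................................
.......................................................
.......................................................
.......................................................
.......................................................
.......................................................
.......................................................
.......................................................
.......................................................
.......................................................
.......................................................
```

The top crop shows the dark stand with the grey probe: handle top at about (301,218), yaw about 21°. It also shows the jig at yaw about -55°, with the keeper open about 0.93 rad. The round contact is at the jig's +y and the square one at -y. First I'll shut the keeper.

```bash
cat >> h.py <<'E'
V=[.5669,.1431,-.9533]
def down(phi): a=np.radians(phi)/2; return R.from_quat([np.cos(a),np.sin(a),0,0])
def state():
    s=arm.sense(); q=s["eef_rot"]; r=R.from_quat([q[1],q[2],q[3],q[0]])
    return s,np.array(s["tcp_pos"]),r
def rows(targets,p=None,r=None):
    s,p0,r0=state(); p=p0 if p is None else p; r=r0 if r is None else r
    x=r.as_matrix()[:,0]
    print("t",round(s["clock"],2),"tcp",p0.round(4),"phi",round(np.degrees(np.arctan2(x[1],x[0])),1),"F",np.round(s["wrist_force"],1),"w",round(s["width"],3),"q",np.round(s["q"],2))
    for P,Q in targets:
        print(np.r_[r.inv().apply(np.array(P)-p)*100,(r.inv()*Q).as_rotvec(degrees=True)].round(2).tolist())
def push(th,gap,z):  # tool centre when side faces the knob, gap behind it
    k=jig2w(V,(-.04-.084*np.sin(th),.047-.084*np.cos(th),z)); h=V[2]-th
    k[:2]-=gap*np.array([np.cos(h),np.sin(h)]); return k,down(np.degrees(h)+180)
E
python3 - <<'E'
from h import *
k,o=push(1.0,.045,.2); print(k)
rows([((.48,-.28,.31),down(25.4)),((.50,.0,.3),down(60)),(k,o)])
E
```

```text
[0.52092713 0.27602654 0.2       ]
t 1.7 tcp [ 0.2785 -0.5873  0.2365] phi 25.4 F [ 0.5  0.2 -0.5] w 0.999 q [ 1.03  0.33  0.04  1.47 -0.01  1.34 -0.06]
[31.37, -19.13, -7.34, -0.0, -0.0, -0.03]
[45.18, -43.58, -6.34, -0.0, -0.0, -34.63]
[58.89, -67.62, 3.66, -0.0, -0.0, -42.72]
```

{"name": "send_rows", "arguments": {"moves": "5 -3 -7.3 0 0 0 0;16 -9.5 -7.3 0 0 0 0;31.4 -19 -7.3 0 0 0 0;31.4 -19 -7.3 0 0 0 0;31.4 -19 -7.3 0 0 0 0"}}

```text
clock: 2.33
tcp_pos: [0.4382, -0.3454, 0.3058]
eef_rot: [0.0, 0.976, 0.219, 0.0]
wrist_force: [1.6, -0.7, 0.2]
width: 0.515
finger_force: 0.0
```

{"name": "send_rows", "arguments": {"moves": "6.2 -11 0 0 0 -17 0;13.8 -24.4 1 0 0 -35 0;13.8 -24.4 1 0 0 -35 0;13.8 -24.4 1 0 0 -35 0;13.8 -24.4 1 0 0 -35 0"}}

```text
clock: 2.95
tcp_pos: [0.4575, -0.0639, 0.2957]
eef_rot: [0.0, 0.863, 0.505, 0.0]
wrist_force: [-0.0, -0.5, 0.1]
width: 0.017
finger_force: 0.0
```

```bash
python3 - <<'E'
from h import *
k,o=push(1.0,.045,.2); k2=k.copy();k2[2]=.1
rows([(k,o),(k2,o)])
E
```

```text
t 2.95 tcp [ 0.4575 -0.0639  0.2957] phi 60.6 F [-0.  -0.5  0.1] w 0.017 q [ 0.48 -0.06 -0.41  1.79 -0.02  1.41 -0.44]
[32.74, -11.14, 9.57, 0.05, -0.01, -7.44]
[32.73, -11.15, 19.57, 0.05, -0.01, -7.44]
```

{"name": "send_rows", "arguments": {"moves": "32.7 -11.1 9.6 0 0 -7.4 0;32.7 -11.1 9.6 0 0 -7.4 0;32.7 -11.1 9.6 0 0 -7.4 0;32.7 -11.1 9.6 0 0 -7.4 0;32.7 -11.1 9.6 0 0 -7.4 0"}}

```text
clock: 3.58
tcp_pos: [0.5148, 0.2297, 0.2115]
eef_rot: [0.0, 0.83, 0.557, 0.0]
wrist_force: [1.2, -0.4, 0.8]
width: 0.007
finger_force: 0.0
```

{"name": "send_rows", "arguments": {"moves": "0 0 0 0 0 0 0;0 0 0 0 0 0 0"}}

```text
clock: 3.82
tcp_pos: [0.5144, 0.2278, 0.2115]
eef_rot: [-0.0, 0.83, 0.558, -0.0]
wrist_force: [0.0, -0.5, 0.1]
width: 0.004
finger_force: 0.0
```

```bash
python3 - <<'E'
from h import *
k,o=push(1.0,.045,.061)
rows([(k,o)])
p=eyes.snapshot("top");q=eyes.snapshot("scene")
for n,P in(("top",p),("scene",q)):
    for t in("keeper_knob","keeper_hinge"): print(n,t,[(np.round(d["pixel"],1).tolist(),round(d["p"],2)) for d in eyes.recognise(t,P)][:3])
out=np.zeros((480,800,3),np.uint8)
out[:,:400]=cv2.resize(p["color"][170:250,130:197],(400,480),interpolation=3)
out[:,400:]=cv2.resize(q["color"][190:260,125:183],(400,480),interpolation=3)
cv2.imwrite("pics/k1.png",out)
E
```

```text
t 3.83 tcp [0.5144 0.2278 0.2115] phi 67.8 F [ 0.  -0.5  0.1] w 0.004 q [ 0.11  0.24 -0.7   1.69  0.16  1.27 -1.01]
[4.72, -1.21, 15.05, -0.02, 0.03, -0.29]
top keeper_knob [([154.6, 213.4], 0.54)]
top keeper_hinge [([157.9, 198.0], 0.41)]
scene keeper_knob [([154.5, 243.3], 0.59)]
scene keeper_hinge []
```

View pics/k1.png

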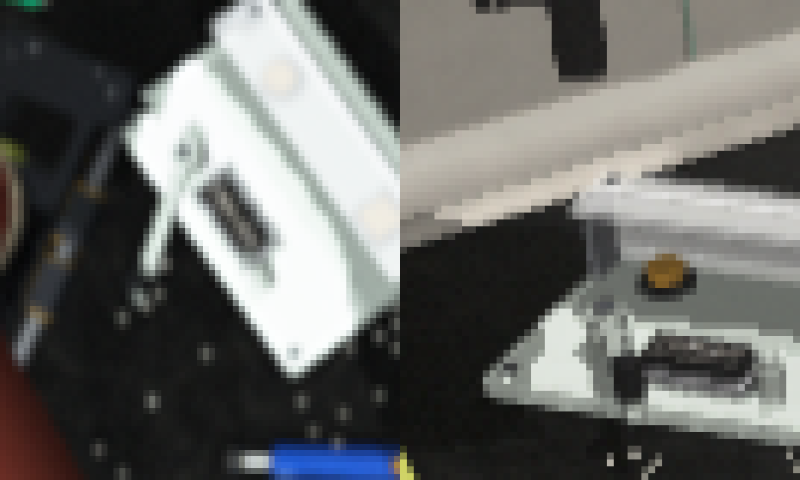

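Both crops show the knob: top at about (154.3,218.5), scene at about (157.9,245). I'll triangulate it.

```bash
python3 - <<'E'
from h import *
kt=np.array([154.0,218.5]);ks=np.array([157.6,244.8])
print(tri([("top",kt),("scene",ks)]),tri([("top",kt),("scene",ks)],.051))
print("hinge top", tri([("top",np.array([130+190/5.97,170+150/6])-.4)],.04)[0], "model",jig2w(V,(-.04,.047,.04)))
print("knob model",[push(t,0,.051)[0].round(3) for t in(.85,.95,1.05)])
k,o=push(.98,.042,.061); k[0]-=.0
k2=k.copy();k2[2]=.1
rows([(k2,o),(k,o)])
E
```

```text
(array([0.49751772, 0.22787257, 0.05082586]), array([-1.75033781, -1.11463748,  1.72070624,  0.32895412])) (array([0.49744518, 0.22788196]), array([-1.76677876, -1.0973946 ,  1.72232248,  0.29144574]))
hinge top [0.5820983  0.19893127] model [0.58206071 0.20292602 0.04      ]
knob model [array([0.5  , 0.222, 0.051]), array([0.503, 0.23 , 0.051]), array([0.506, 0.238, 0.051])]
t 4.12 tcp [0.5148 0.227  0.2122] phi 67.7 F [ 0.2 -0.1  0.1] w 0.005 q [ 0.11  0.24 -0.7   1.69  0.16  1.27 -1.01]
[4.3, -1.38, 11.22, 0.06, -0.0, -1.57]
[4.3, -1.39, 15.12, 0.06, -0.0, -1.57]
```

{"name": "send_rows", "arguments": {"moves": "4.3 -1.4 9 0 0 -1.6 0;4.3 -1.4 13 0 0 -1.6 0;4.3 -1.4 15.1 0 0 -1.6 0;4.3 -1.4 15.1 0 0 -1.6 0;4.3 -1.4 15.1 0 0 -1.6 0"}}

```text
clock: 4.75
tcp_pos: [0.5187, 0.2732, 0.0625]
eef_rot: [0.0, 0.823, 0.569, 0.001]
wrist_force: [0.1, -0.6, -0.4]
width: 0.006
finger_force: 0.0
```

```bash
python3 - <<'E'
from h import *
rows([push(t,.0165,.061) for t in (.95,.82,.68,.54,.4,.26,.15,.05,0,-.05)])
E
```

```text
t 4.75 tcp [0.5187 0.2732 0.0625] phi 69.3 F [ 0.1 -0.6 -0.4] w 0.006 q [-0.02  0.44 -0.67  1.78  0.32  1.02 -1.16]
[-2.93, -0.04, 0.15, 0.09, -0.08, -1.62]
[-4.04, -0.15, 0.14, 0.09, -0.07, -9.07]
[-5.23, -0.11, 0.14, 0.1, -0.07, -17.09]
[-6.41, 0.1, 0.14, 0.1, -0.06, -25.12]
[-7.55, 0.47, 0.14, 0.11, -0.05, -33.14]
[-8.63, 1.0, 0.14, 0.11, -0.05, -41.16]
[-9.42, 1.51, 0.14, 0.12, -0.04, -47.46]
[-10.08, 2.05, 0.14, 0.12, -0.03, -53.19]
[-10.39, 2.35, 0.14, 0.12, -0.03, -56.06]
[-10.68, 2.66, 0.14, 0.12, -0.03, -58.92]
```

{"name": "send_rows", "arguments": {"moves": "-2.9 0 0 0 0 -2 0;-4 -0.1 0 0 0 -9 0;-5.2 -0.1 0 0 0 -17 0;-6.4 0.1 0 0 0 -25 0;-7.5 0.5 0 0 0 -33 0"}}

```text
clock: 5.38
tcp_pos: [0.4973, 0.201, 0.0632]
eef_rot: [0.001, 0.625, 0.78, 0.001]
wrist_force: [-0.3, 0.6, -0.0]
width: 0.005
finger_force: 0.2
```

```bash
python3 - <<'E'
from h import *
rows([push(t,.0165,.061) for t in (.26,.15,.05,0,-.05)])
E
```

```text
t 5.38 tcp [0.4973 0.201  0.0632] phi 102.6 F [-0.3  0.6 -0. ] w 0.005 q [ 0.21  0.37 -0.79  1.9   0.32  0.99 -0.5 ]
[-1.17, -0.23, 0.22, 0.22, 0.04, -7.89]
[-2.12, -0.23, 0.22, 0.22, 0.06, -14.2]
[-2.97, -0.15, 0.22, 0.21, 0.07, -19.93]
[-3.39, -0.07, 0.22, 0.21, 0.07, -22.79]
[-3.8, 0.03, 0.22, 0.21, 0.08, -25.66]
```

{"name": "send_rows", "arguments": {"moves": "-1.2 -0.2 0 0 0 -8 0;-2.1 -0.2 0 0 0 -14 0;-2.5 -0.2 0 0 0 -17 0;-3 -0.1 0 0 0 -20 0;-3 -0.1 0 0 0 -20 0"}}

```text
clock: 6.0
tcp_pos: [0.5029, 0.1712, 0.0627]
eef_rot: [0.002, 0.483, 0.876, 0.001]
wrist_force: [-0.9, 0.2, -0.1]
width: 0.004
finger_force: 0.0
```

```bash
python3 - <<'E'
from h import *
rows([push(t,.0165,.061) for t in (.05,0,-.05,-.1)])
E
```

```text
t 6.0 tcp [0.5029 0.1712 0.0627] phi 122.3 F [-0.9  0.2 -0.1] w 0.004 q [ 0.32  0.38 -0.85  1.91  0.34  1.   -0.12]
[0.07, -0.02, 0.17, 0.16, 0.11, -0.25]
[-0.35, -0.09, 0.17, 0.16, 0.11, -3.11]
[-0.78, -0.14, 0.17, 0.15, 0.12, -5.98]
[-1.21, -0.17, 0.17, 0.15, 0.12, -8.84]
```

Keep pushing straight in small increments and watch for the stop force.

{"name": "send_rows", "arguments": {"moves": "-0.2 0 0 0 0 -1 0;-0.4 -0.1 0 0 0 -3 0;-0.4 -0.1 0 0 0 -3 0"}}

```text
clock: 6.38
tcp_pos: [0.5029, 0.1678, 0.0609]
eef_rot: [0.0, 0.459, 0.889, 0.0]
wrist_force: [-0.7, 0.8, -0.6]
width: 0.004
finger_force: 0.1
```

{"name": "send_rows", "arguments": {"moves": "-0.2 0 0 0 0 0 0;-0.4 0 0 0 0 0 0;-0.4 0 0 0 0 0 0"}}

```text
clock: 6.75
tcp_pos: [0.5035, 0.1667, 0.0606]
eef_rot: [-0.001, 0.458, 0.889, 0.001]
wrist_force: [-5.5, 6.5, 4.0]
width: 0.007
finger_force: 3.7
```

{"name": "send_rows", "arguments": {"moves": "-0.3 0 0 0 0 0 0;-0.3 0 0 0 0 0 0"}}

```text
clock: 7.0
tcp_pos: [0.5039, 0.1662, 0.0606]
eef_rot: [-0.003, 0.457, 0.889, 0.001]
wrist_force: [-11.3, 12.6, 4.0]
width: 0.002
finger_force: 7.0
```

```bash
python3 - <<'E'
from h import *
rows([push(t,.0165,.061) for t in (.05,0,-.05)])
E
```

```text
t 7.0 tcp [0.5039 0.1662 0.0606] phi 125.6 F [-11.3  12.6   4. ] w 0.002 q [ 0.34  0.39 -0.86  1.91  0.34  1.   -0.05]
[0.54, 0.2, -0.04, -0.06, -0.32, 3.05]
[0.12, 0.1, -0.04, -0.05, -0.32, 0.19]
[-0.3, 0.03, -0.05, -0.04, -0.32, -2.68]
```

17 N against the stop at θ≈0, so the bar should be shut. I'll retreat and look.

{"name": "send_rows", "arguments": {"moves": "2.5 0 0 0 0 0 0;4 0 -2 0 0 0 0;4 0 -8 0 0 0 0;4 0 -14 0 0 0 0;4 0 -20 0 0 0 0"}}

```text
clock: 7.62
tcp_pos: [0.4832, 0.1948, 0.2641]
eef_rot: [0.001, 0.459, 0.889, 0.0]
wrist_force: [0.4, -0.3, 0.1]
width: 0.005
finger_force: 0.0
```

{"name": "send_rows", "arguments": {"moves": "6 -6 -3 0 0 -10 1;12 -12 -3 0 0 -20 1;14 -16 -3 0 0 -30 1;14 -16 -3 0 0 -30 1"}}

```text
clock: 8.12
tcp_pos: [0.2799, 0.2159, 0.29]
eef_rot: [-0.002, 0.212, 0.977, -0.0]
wrist_force: [-0.3, -0.3, 0.7]
width: 0.375
finger_force: 0.0
```

```bash
python3 - <<'E'
from h import *
rows([((.485,-.2995,.3),down(21))])
p=eyes.snapshot("top");q=eyes.snapshot("scene")
out=np.zeros((480,800,3),np.uint8)
out[:,:400]=cv2.resize(p["color"][165:245,137:204],(400,480),interpolation=3)
out[:,400:]=cv2.resize(q["color"][205:275,135:193],(400,480),interpolation=3)
cv2.imwrite("pics/k2.png",out)
E
```

```text
t 8.12 tcp [0.2799 0.2159 0.29  ] phi 155.6 F [-0.3 -0.3  0.7] w 0.375 q [ 0.23 -0.38 -0.74  1.97 -0.26  1.46  0.7 ]
[-39.98, -38.45, -1.09, -0.29, -0.0, 134.58]
```

View pics/k2.png

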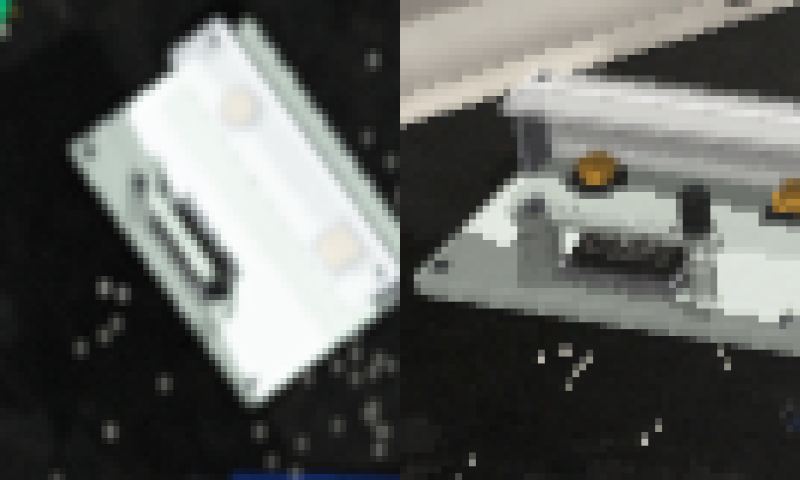

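The bar lies shut over the relay block, with the knob at about (214,290) in the top crop and (695,210) in the scene crop, and the block is still in its nest. Next I'll move to the probe.

```bash
python3 - <<'E'
from h import *
rows([((.47,.1,.3),down(110)),((.47,-.05,.31),down(80)),((.485,-.2995,.31),down(21))])
E
```

```text
t 8.22 tcp [0.2792 0.2185 0.2913] phi 155.8 F [-0.7  1.   0.4] w 0.468 q [ 0.22 -0.38 -0.74  1.97 -0.26  1.46  0.69]
[-22.26, -2.97, -0.86, 0.02, 0.03, 45.77]
[-28.42, -16.65, -1.86, 0.03, 0.02, 75.77]
[-40.03, -38.79, -1.86, 0.05, 0.0, 134.77]
```

{"name": "send_rows", "arguments": {"moves": "-6 -0.5 -0.5 0 0 10 1;-12 -1 -1 0 0 20 1;-18 -2 -1 0 0 30 1;-22 -3 -1 0 0 40 1;-23 -6 -1 0 0 50 1"}}

```text
clock: 8.85
tcp_pos: [0.4679, 0.0639, 0.3019]
eef_rot: [0.0, 0.609, 0.793, 0.002]
wrist_force: [-0.8, -0.6, 0.1]
width: 0.98
finger_force: 0.0
```

```bash
python3 - <<'E'
from h import *
rows([((.47,.0,.31),down(90)),((.47,-.1,.31),down(60)),((.485,-.2995,.31),down(21))])
E
```

```text
t 8.85 tcp [0.4679 0.0639 0.3019] phi 104.9 F [-0.8 -0.6  0.1] w 0.98 q [ 0.52 -0.03 -0.72  1.75 -0.02  1.42  0.07]
[-6.23, -1.44, -0.83, 0.14, -0.12, 14.92]
[-15.89, -4.01, -0.85, 0.11, -0.16, 44.92]
[-35.56, -7.7, -0.9, 0.06, -0.2, 83.92]
```

{"name": "send_rows", "arguments": {"moves": "-6 -1.2 -0.8 0 0 10 1;-12 -2.4 -0.8 0 0 20 1;-18 -3.6 -0.8 0 0 30 1;-24 -5 -0.8 0 0 40 1;-30 -6.3 -0.8 0 0 50 1"}}

```text
clock: 9.48
tcp_pos: [0.4841, -0.2433, 0.3113]
eef_rot: [0.002, 0.887, 0.461, 0.002]
wrist_force: [0.5, 0.9, 0.5]
width: 1.0
finger_force: 0.0
```

```bash
python3 - <<'E'
from h import *
rows([((.485,-.2995,.31),down(21))])
E
```

```text
t 9.47 tcp [ 0.4841 -0.2433  0.3113] phi 54.9 F [0.5 0.9 0.5] w 1.0 q [ 0.78  0.11 -0.43  1.6   0.04  1.44 -0.26]
[-4.55, 3.31, 0.14, 0.23, -0.17, 33.93]
```

{"name": "send_rows", "arguments": {"moves": "-4.5 3.3 0 0.2 -0.2 10 1;-4.5 3.3 0 0.2 -0.2 20 1;-4.5 3.3 0 0.2 -0.2 30 1;-4.5 3.3 0 0.2 -0.2 34 1;-4.5 3.3 0 0.2 -0.2 34 1"}}

```text
clock: 10.1
tcp_pos: [0.4857, -0.297, 0.3108]
eef_rot: [0.0, 0.983, 0.185, -0.001]
wrist_force: [-1.0, -0.4, 0.0]
width: 1.0
finger_force: 0.0
```

```bash
python3 - <<'E'
from h import *
rows([((.485,-.2995,.139),down(21))])
p=eyes.snapshot("top");q=eyes.snapshot("scene")
out=np.zeros((480,800,3),np.uint8)
out[:,:400]=cv2.resize(p["color"][190:254,275:328],(400,480),interpolation=3)
out[:,400:]=cv2.resize(q["color"][130:226,255:335],(400,480),interpolation=3)
cv2.imwrite("pics/s1.png",out)
E
```

```text
t 10.1 tcp [ 0.4857 -0.297   0.3108] phi 21.3 F [-1.  -0.4  0. ] w 1.0 q [ 0.78  0.16 -0.35  1.53  0.06  1.46 -0.77]
[-0.14, 0.21, 17.18, -0.01, 0.06, 0.3]
```

View pics/s1.png

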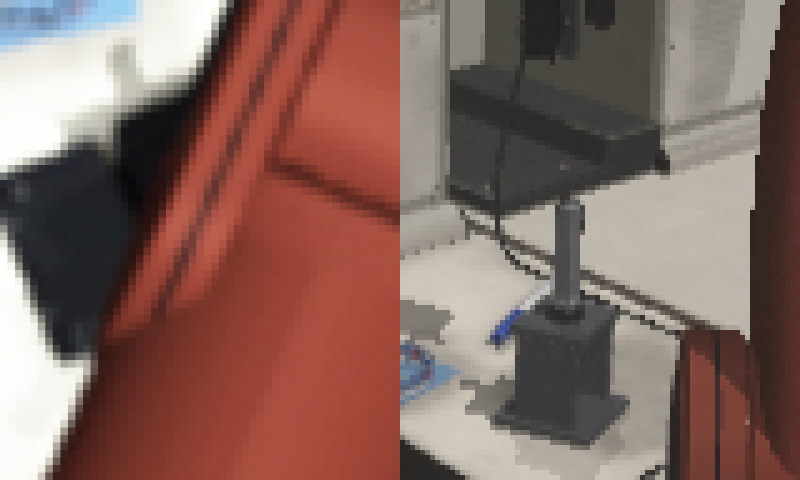

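The scene crop shows the probe upright in the dark stand, with the handle's top at (567,205) and its base at (565,310). Descending.

{"name": "send_rows", "arguments": {"moves": "-0.1 0.2 4 0 0 0 1;-0.1 0.2 8 0 0 0 1;-0.1 0.2 12 0 0 0 1;-0.1 0.2 15.5 0 0 0 1;-0.1 0.2 17.2 0 0 0 1"}}

```text
clock: 10.82
tcp_pos: [0.4844, -0.2979, 0.1359]
eef_rot: [-0.001, 0.983, 0.186, -0.002]
wrist_force: [-0.0, -0.1, 0.7]
width: 1.002
finger_force: 0.0
```

{"name": "send_rows", "arguments": {"moves": "0 0 0 0 0 0 0.4;0 0 0 0 0 0 0.3;0 0 0 0 0 0 0.3", "grip_force": 4}}

```text
clock: 11.2
tcp_pos: [0.4859, -0.2984, 0.1388]
eef_rot: [0.0, 0.983, 0.185, -0.001]
wrist_force: [-0.2, 0.1, 0.0]
width: 0.744
finger_force: 0.0
```

{"name": "send_rows", "arguments": {"moves": "0 0 0 0 0 0 0.1;0 0 0 0 0 0 0.1;0 0 0 0 0 0 0.1", "grip_force": 4}}

```text
clock: 11.58
tcp_pos: [0.4852, -0.298, 0.1374]
eef_rot: [-0.0, 0.983, 0.185, -0.002]
wrist_force: [0.2, 0.8, 0.4]
width: 0.404
finger_force: 0.0
```

```bash
python3 - <<'E'
from h import *
s=arm.sense();print({k:np.round(s[k],3) for k in("wrist_force","moment","finger_force","width")})
rows([((.485,-.2995,.139),down(21))])
E
```

```text
{'wrist_force': array([0.232, 0.766, 0.401]), 'moment': array([0.017, 0.074, 0.043]), 'finger_force': np.float64(0.0), 'width': np.float64(0.404)}
t 11.57 tcp [ 0.4852 -0.298   0.1374] phi 21.4 F [0.2 0.8 0.4] w 0.404 q [ 0.77  0.27 -0.35  1.77  0.1   1.12 -0.81]
[-0.07, 0.13, -0.16, -0.08, 0.17, 0.36]
```

{"name": "send_rows", "arguments": {"moves": "0 0 0 0 0 0 0.1;0 0 0 0 0 0 0.1;0 0 0 0 0 0 0.1;0 0 0 0 0 0 0.1", "grip_force": 4}}

```text
clock: 12.08
tcp_pos: [0.4851, -0.298, 0.1373]
eef_rot: [-0.0, 0.983, 0.185, -0.002]
wrist_force: [-0.2, 0.9, -1.0]
width: 0.186
finger_force: 4.0
```

```bash
python3 - <<'E'
from h import *
s=arm.sense();print({k:np.round(s[k],3) for k in("wrist_force","moment","finger_force","width")})
E
```

```text
{'wrist_force': array([-0.199,  0.925, -0.985]), 'moment': array([-0.009,  0.047,  0.027]), 'finger_force': np.float64(4.0), 'width': np.float64(0.186)}
```

{"name": "send_rows", "arguments": {"moves": "0 0 0 0 0 0 0.1;0 0 0 0 0 0 0.1;0 0 0 0 0 0 0.1", "grip_force": 25}}

```text
clock: 12.45
tcp_pos: [0.4852, -0.2979, 0.1373]
eef_rot: [-0.0, 0.983, 0.185, -0.002]
wrist_force: [-0.3, 0.1, -1.1]
width: 0.183
finger_force: 25.0
```

{"name": "send_rows", "arguments": {"moves": "0 0 -3 0 0 0 0.1;0 0 -6 0 0 0 0.1;0 0 -9 0 0 0 0.1;0 0 -13 0 0 0 0.1;0 0 -15 0 0 0 0.1"}}

```text
clock: 13.08
tcp_pos: [0.4863, -0.2982, 0.2897]
eef_rot: [0.0, 0.983, 0.185, -0.001]
wrist_force: [-0.3, -0.6, -1.0]
width: 0.182
finger_force: 25.0
```

```bash
cat >> h.py <<'E'
L=.1235  # TCP to needle tip along tool z
def leanR(lean,spin):
    # tool z points to jig +x, lean deg from straight down; start from down(spin)
    ax=[-np.sin(V[2]),np.cos(V[2]),0]  # jig y
    return R.from_rotvec(-np.radians(lean)*np.array(ax))*down(spin)
def tipat(pt,lean,spin):
    r=leanR(lean,spin); return np.array(pt)-r.apply([0,0,L]),r
E
python3 - <<'E'
from h import *
print(leanR(42,60).apply([0,0,1]), jig2w(V,(1,0,0))-jig2w(V,(0,0,0)))
print(jig2w(V,(.033,.055,.025)),jig2w(V,(.033,-.055,.025)))
for n in ("round",.055),("square",-.055): print(n,tipat(jig2w(V,(.033,n[1],.025)),42,60)[0], tipat(jig2w(V,(-.03,n[1],.09)),42,60)[0])
rows([((.47,-.05,.29),down(60)),])
p=eyes.snapshot("top");q=eyes.snapshot("scene")
print([d for d in eyes.recognise("probe_tip",q)],[d for d in eyes.recognise("probe",q)])
_,p0,r0=state(); t=p0+r0.apply([0,0,L]); print("tip exp",t,proj("scene",t),proj("top",t))
cv2.imwrite("pics/g1.png",cv2.resize(q["color"][110:226,235:335],(600,600),interpolation=3))
E
```

```text
[ 0.38742371 -0.54556268 -0.74314483] [ 0.57899566 -0.81533063  0.        ]
[0.63085004 0.14803885 0.025     ] [0.54116367 0.08434933 0.025     ]
('round', 0.055) [0.58300321 0.21541584 0.11677839] [0.54652649 0.26678167 0.18177839]
('square', -0.055) [0.49331684 0.15172632 0.11677839] [0.45684012 0.20309215 0.18177839]
t 13.07 tcp [ 0.4863 -0.2982  0.2897] phi 21.4 F [-0.3 -0.6 -1. ] w 0.182 q [ 0.78  0.17 -0.35  1.57  0.06  1.42 -0.78]
[7.53, -23.71, -0.06, 0.01, 0.09, -38.64]
[{'pixel': [288.1, 148.5], 'p': 0.52}] []
tip exp [ 0.48510621 -0.29794718  0.16317503] [288.3725933  172.75739986] [299.87442751 217.68135606]
```

View pics/g1.png

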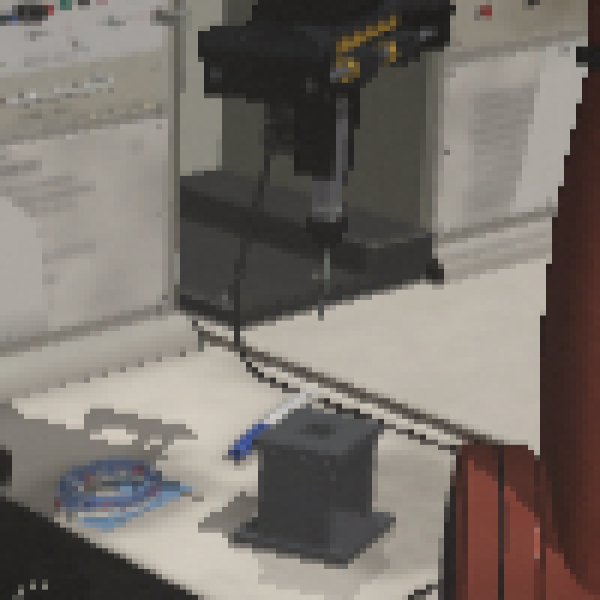

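```bash
python3 - <<'E'
from h import *
_,p0,r0=state()
for d in (L,L-.054,L-.073,L-.1,L-.125,L-.15): 
    a=proj("scene",p0+r0.apply([0,0,d])); print(round(L-d,3),((a-[235,110]+.5)*[6,600/116]).round())
E
```

```text
0.0 [323. 327.]
0.054 [326. 255.]
0.073 [327. 229.]
0.1 [328. 192.]
0.125 [330. 157.]
0.15 [331. 121.]
```

The probe is held straight, with the tip at about (322,320) in the crop, as predicted. Carrying it to the jig.

{"name": "send_rows", "arguments": {"moves": "2 -5.9 0 0 0 -9 0.1;4 -11.8 0 0 0 -18 0.1;6 -17.7 0 0 0 -28 0.1;7.5 -23.7 0 0 0 -38 0.1;7.5 -23.7 0 0 0 -38 0.1"}}

```text
clock: 13.9
tcp_pos: [0.4683, -0.0449, 0.2865]
eef_rot: [-0.001, 0.866, 0.499, -0.002]
wrist_force: [-0.3, -1.2, -0.6]
width: 0.183
finger_force: 25.0
```

```bash
python3 - <<'E'
from h import *
a=jig2w(V,(-.04,.055,.11))
rows([((.47,.12,.29),down(70)),tipat(a,0,70),tipat(a,21,70),tipat(a,42,70)])
E
```

```text
t 13.9 tcp [ 0.4683 -0.0449  0.2865] phi 59.9 F [-0.3 -1.2 -0.6] w 0.183 q [ 0.6  -0.03 -0.58  1.78 -0.02  1.4  -0.5 ]
[14.35, -8.12, -0.34, -0.25, 0.08, -10.07]
[27.88, -2.22, 5.26, -0.25, 0.08, -10.07]
[29.72, -6.25, 6.1, -18.53, -10.3, -9.92]
[31.32, -9.73, 8.46, -36.81, -20.69, -9.55]
```

{"name": "send_rows", "arguments": {"moves": "5 -4 0 0 0 -4 0.1;10 -7 0 0 0 -8 0.1;15 -8 0 -8 -4 -10 0.1;21 -8 1 -17 -9 -10 0.1;27 -8 3 -26 -14 -10 0.1"}}

```text
clock: 14.52
tcp_pos: [0.5298, 0.2038, 0.2631]
eef_rot: [0.234, 0.8, 0.553, 0.002]
wrist_force: [1.2, -3.5, -1.0]
width: 0.182
finger_force: 25.0
```

```bash
python3 - <<'E'
from h import *
a=jig2w(V,(-.04,.055,.11))
_,p,r=state(); print("tip",p+r.apply([0,0,L]),"z",r.apply([0,0,1]))
rows([tipat(a,42,70),tipat(jig2w(V,(-.02,.055,.08)),42,70)])
E
```

```text
tip [0.56211285 0.15777811 0.15314536] z [ 0.26196138 -0.3727721  -0.89017818]
t 14.53 tcp [0.5298 0.2038 0.2631] phi 66.3 F [ 1.2 -3.5 -1. ] w 0.182 q [ 0.09  0.26 -0.96  1.69  0.68  1.47 -1.36]
[8.29, -3.32, 3.09, -12.38, -8.29, -0.6]
[8.07, -2.97, 6.68, -12.38, -8.29, -0.6]
```

{"name": "send_rows", "arguments": {"moves": "4 -1.7 1.5 -6 -4 -0.6 0.1;8.3 -3.3 3 -12.4 -8.3 -0.6 0.1;8.3 -3.3 3 -12.4 -8.3 -0.6 0.1;8.3 -3.3 3 -12.4 -8.3 -0.6 0.1"}}

```text
clock: 15.02
tcp_pos: [0.5378, 0.2753, 0.2007]
eef_rot: [0.355, 0.764, 0.539, -0.0]
wrist_force: [0.6, -0.5, 0.7]
width: 0.182
finger_force: 25.0
```

```bash
python3 - <<'E'
from h import *
_,p,r=state(); t=p+r.apply([0,0,L]); print("tip",t,"lean",np.degrees(np.arccos(-r.apply([0,0,1])[2])),proj("top",t),proj("scene",t))
T=lambda x,z:tipat(jig2w(V,(x,.055,z)),42,70)
rows([T(-.02,.08),T(-.005,.06),T(.015,.04),T(.033,.03)])
c=eyes.snapshot("top");q=eyes.snapshot("scene")
out=np.zeros((480,800,3),np.uint8)
out[:,:400]=cv2.resize(c["color"][165:245,137:204],(400,480),interpolation=3)
out[:,400:]=cv2.resize(q["color"][185:265,135:202],(400,480),interpolation=3)
cv2.imwrite("pics/c1.png",out)
E
```

```text
tip [0.58498841 0.20820716 0.10837051] lean 41.61831739800403 [153.82947685 191.55906349] [150.78177792 216.40481682]
t 15.03 tcp [0.5378 0.2753 0.2007] phi 63.0 F [ 0.6 -0.5  0.7] w 0.182 q [-0.26  0.52 -0.89  1.66  0.99  1.64 -1.69]
[0.35, -0.09, 3.62, -0.4, -0.09, 0.45]
[0.47, -0.26, 6.11, -0.4, -0.09, 0.45]
[0.38, -0.12, 8.94, -0.4, -0.09, 0.45]
[-0.0, 0.44, 10.88, -0.4, -0.09, 0.45]
```

View pics/c1.png

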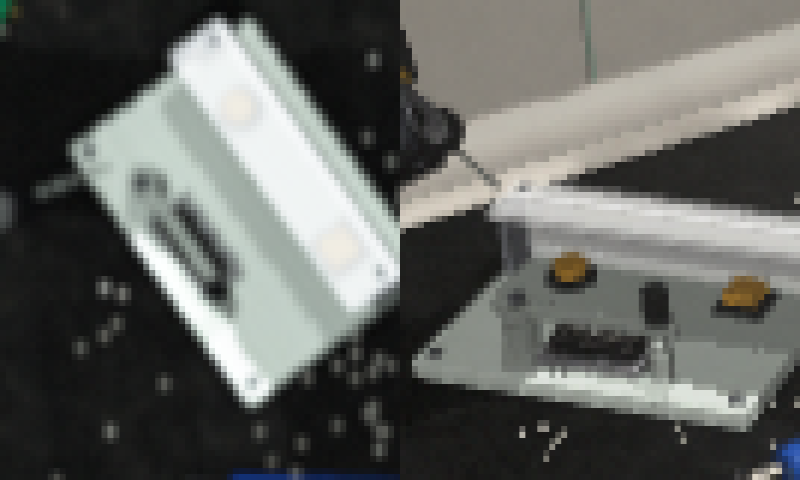

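The tip is at about (151.8,216.3) in the scene image, within 1 px of the prediction. I'll line up on the approach axis.

```bash
python3 - <<'E'
from h import *
T=lambda s,y=.057:tipat(jig2w(V,(.033-.669*s,y,.025+.743*s)),42,70)
rows([T(.06),T(.03),T(.006)])
E
```

```text
t 15.12 tcp [0.539  0.2737 0.2035] phi 62.7 F [ 0.5  0.  -0.7] w 0.18 q [-0.25  0.51 -0.89  1.66  0.99  1.64 -1.69]
[0.54, -0.05, 5.33, -0.32, -0.09, 0.12]
[0.54, -0.03, 8.33, -0.32, -0.09, 0.12]
[0.53, -0.02, 10.73, -0.32, -0.09, 0.12]
```

{"name": "send_rows", "arguments": {"moves": "0.3 0 2.5 -0.3 0 0 0.1;0.5 0 5.3 -0.3 0 0 0.1;0.5 0 7 -0.3 0 0 0.1;0.5 0 8.3 -0.3 0 0 0.1;0.5 0 8.3 -0.3 0 0 0.1"}}

```text
clock: 15.75
tcp_pos: [0.5721, 0.2335, 0.1381]
eef_rot: [0.358, 0.763, 0.538, 0.002]
wrist_force: [-0.2, -0.2, -0.3]
width: 0.185
finger_force: 25.0
```

```bash
python3 - <<'E'
from h import *
T=lambda s,y=.057:tipat(jig2w(V,(.033-.669*s,y,.025+.743*s)),42,70)
_,p,r=state(); t=p+r.apply([0,0,L]); print("tip",t,"want",jig2w(V,(.033-.669*.03,.057,.025+.743*.03)),"lean",np.degrees(np.arccos(-r.apply([0,0,1])[2])),proj("top",t),proj("scene",t))
rows([T(.03),T(.006)])
q=eyes.snapshot("scene");c=eyes.snapshot("top")
out=np.zeros((480,800,3),np.uint8)
out[:,:400]=cv2.resize(c["color"][165:213,147:187],(400,480),interpolation=3)
out[:,400:]=cv2.resize(q["color"][200:248,140:180],(400,480),interpolation=3)
cv2.imwrite("pics/c2.png",out)
E
```

```text
tip [0.61993327 0.16626962 0.04617952] want [0.62086026 0.16556053 0.04729   ] lean 41.913233086799146 [170.04473476 184.14656491] [159.96986046 225.26387012]
t 15.75 tcp [0.5721 0.2335 0.1381] phi 62.9 F [-0.2 -0.2 -0.3] w 0.185 q [-0.2   0.57 -0.84  1.73  1.07  1.53 -1.72]
[-0.04, 0.14, -0.01, -0.05, -0.08, 0.3]
[-0.05, 0.14, 2.39, -0.05, -0.08, 0.3]
```

View pics/c2.png

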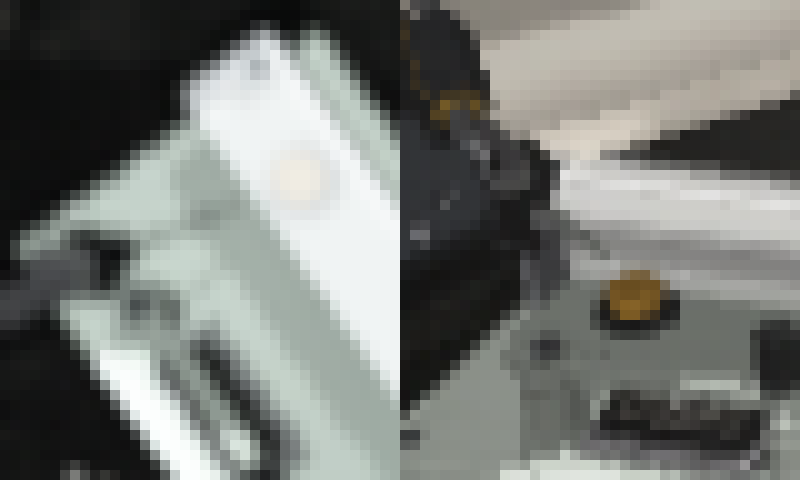

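The scene crop shows the needle going in under the hood, with the tip at about (610,255), heading for the round disc at (638,288).

{"name": "send_rows", "arguments": {"moves": "0 0.1 0.8 0 0 0 0.1;0 0.1 1.6 0 0 0 0.1;0 0.1 2.4 0 0 0 0.1;0 0.1 2.4 0 0 0 0.1"}}

```text
clock: 16.35
tcp_pos: [0.582, 0.2207, 0.1204]
eef_rot: [0.358, 0.763, 0.538, 0.002]
wrist_force: [-0.7, 0.0, 0.0]
width: 0.179
finger_force: 25.0
```

```bash
python3 - <<'E'
from h import *
T=lambda s,y=.057:tipat(jig2w(V,(.033-.669*s,y,.025+.743*s)),42,70)
_,p,r=state(); t=p+r.apply([0,0,L]); print("tip",t, "want",jig2w(V,(.033,.057,.025)))
print("down 1cm in tool:",r.inv().apply([0,0,-1]).round(2))
rows([T(0.006),T(0)])
E
```

```text
tip [0.62981666 0.15344851 0.0284465 ] want [0.6324807  0.14919684 0.025     ]
down 1cm in tool: [ 0.38 -0.55  0.74]
t 16.35 tcp [0.582  0.2207 0.1204] phi 62.9 F [-0.7  0.   0. ] w 0.179 q [-0.18  0.58 -0.82  1.75  1.09  1.5  -1.72]
[-0.09, 0.09, -0.01, -0.05, -0.09, 0.35]
[-0.09, 0.09, 0.59, -0.05, -0.09, 0.35]
```

{"name": "send_rows", "arguments": {"moves": "-0.1 0.1 0.4 0 0 0 0.1;0 0 0.6 0 0 0 0.1;0 0 0.6 0 0 0 0.1"}}

```text
clock: 16.73
tcp_pos: [0.5842, 0.2183, 0.1165]
eef_rot: [0.357, 0.763, 0.538, 0.002]
wrist_force: [0.5, 0.3, -1.2]
width: 0.18
finger_force: 25.0
```

{"name": "send_rows", "arguments": {"moves": "0.08 -0.11 0.15 0 0 0 0.1;0.08 -0.11 0.15 0 0 0 0.1"}}

```text
clock: 16.98
tcp_pos: [0.5843, 0.2185, 0.1146]
eef_rot: [0.357, 0.763, 0.538, 0.002]
wrist_force: [-0.5, 0.2, 1.1]
width: 0.185
finger_force: 25.0
```

{"name": "send_rows", "arguments": {"moves": "0.04 -0.05 0.07 0 0 0 0.1;0.04 -0.05 0.07 0 0 0 0.1"}}

```text
clock: 17.23
tcp_pos: [0.5842, 0.2185, 0.1136]
eef_rot: [0.357, 0.763, 0.538, 0.002]
wrist_force: [-1.1, 0.1, 0.4]
width: 0.181
finger_force: 25.0
```

{"name": "send_rows", "arguments": {"moves": "0.04 -0.05 0.07 0 0 0 0.1;0.04 -0.05 0.07 0 0 0 0.1"}}

```text
clock: 17.48
tcp_pos: [0.5843, 0.2184, 0.1126]
eef_rot: [0.357, 0.763, 0.538, 0.002]
wrist_force: [-1.4, 1.3, 1.1]
width: 0.178
finger_force: 25.0
```

{"name": "send_rows", "arguments": {"moves": "0.04 -0.05 0.07 0 0 0 0.1;0.04 -0.05 0.07 0 0 0 0.1"}}

```text
clock: 17.73
tcp_pos: [0.5845, 0.2183, 0.1118]
eef_rot: [0.358, 0.763, 0.538, 0.002]
wrist_force: [0.4, 0.5, 1.2]
width: 0.185
finger_force: 25.0
```

```bash
python3 - <<'E'
from h import *
F=[]
for i in range(6):
    eyes.snapshot("scene") if i else 0; s,p,r=state(); F.append(np.r_[s["wrist_force"],p])
print(np.round(F,4)); t=p+r.apply([0,0,L]); print(t)
E
```

```text
[[ 0.3988  0.5051  1.2179  0.5845  0.2183  0.1118]
 [ 0.6308  0.3507  2.074   0.5845  0.2183  0.1118]
 [-0.255   0.228   1.599   0.5845  0.2183  0.1118]
 [ 0.598   0.4313  1.7451  0.5845  0.2182  0.1119]
 [ 1.0336  0.5389  1.1286  0.5845  0.2183  0.1119]
 [ 0.0653 -1.0864  1.0606  0.5845  0.2183  0.1118]]
[0.63250268 0.15125121 0.01992261]
```

{"name": "send_rows", "arguments": {"moves": "0.04 -0.05 0.07 0 0 0 0.1;0.04 -0.05 0.07 0 0 0 0.1;0.04 -0.05 0.07 0 0 0 0.1"}}

```text
clock: 18.35
tcp_pos: [0.5845, 0.2184, 0.1109]
eef_rot: [0.358, 0.763, 0.538, 0.002]
wrist_force: [0.7, 0.3, 2.8]
width: 0.178
finger_force: 25.0
```

```bash
python3 - <<'E'
from h import *
F=[]
for i in range(6):
    eyes.snapshot("scene") if i else 0; s,p,r=state(); F.append(np.r_[s["wrist_force"],p])
print(np.mean(F,0).round(4)); t=p+r.apply([0,0,L]); print(t)
E
```

```text
[ 0.8809 -0.4079  2.754   0.5845  0.2184  0.1109]
[0.63243141 0.1513136  0.01893446]
```

About 3.4 N net and stiffening, so the round plunger is down. Hold, then withdraw along the axis.

{"name": "send_rows", "arguments": {"moves": "0 0 0 0 0 0 0.1;0 0 0 0 0 0 0.1;0 0 0 0 0 0 0.1;0 0 0 0 0 0 0.1;0 0 0 0 0 0 0.1"}}

```text
clock: 19.23
tcp_pos: [0.5844, 0.2184, 0.1108]
eef_rot: [0.358, 0.763, 0.538, 0.002]
wrist_force: [0.7, -0.4, 3.2]
width: 0.184
finger_force: 25.0
```

{"name": "send_rows", "arguments": {"moves": "-0.2 0.3 -0.5 0 0 0 0.1;-0.2 0.3 -1.5 0 0 0 0.1;-0.2 0.3 -3 0 0 0 0.1;-0.2 0.3 -6 0 0 0 0.1;-0.2 0.3 -9 0 0 0 0.1"}}

```text
clock: 19.85
tcp_pos: [0.55, 0.2665, 0.1813]
eef_rot: [0.357, 0.763, 0.539, 0.002]
wrist_force: [0.8, 1.0, -0.6]
width: 0.18
finger_force: 25.0
```

```bash
python3 - <<'E'
from h import *
T=lambda s,y=-.053:tipat(jig2w(V,(.033-.669*s,y,.025+.743*s)),42,70)
_,p,r=state(); print("tip",p+r.apply([0,0,L]))
rows([T(.11),T(.06),T(.03)])
E
```

```text
tip [0.59799297 0.19948479 0.08928486]
t 19.85 tcp [0.55   0.2665 0.1813] phi 63.0 F [ 0.8  1.  -0.6] w 0.18 q [-0.25  0.54 -0.87  1.68  1.02  1.61 -1.7 ]
[-9.17, -6.19, -2.17, -0.04, -0.21, 0.38]
[-9.19, -6.19, 2.83, -0.04, -0.21, 0.38]
[-9.2, -6.18, 5.83, -0.04, -0.21, 0.38]
```

{"name": "send_rows", "arguments": {"moves": "-2 -1 -2.2 0 0 0 0.1;-5 -3 -2.2 0 -0.1 0 0.1;-9.2 -6.2 -2.2 0 -0.2 0.4 0.1;-9.2 -6.2 -2.2 0 -0.2 0.4 0.1;-9.2 -6.2 -2.2 0 -0.2 0.4 0.1"}}

```text
clock: 20.48
tcp_pos: [0.4532, 0.2124, 0.1986]
eef_rot: [0.358, 0.765, 0.535, 0.003]
wrist_force: [0.4, 0.3, 0.1]
width: 0.185
finger_force: 25.0
```

```bash
python3 - <<'E'
from h import *
T=lambda s,y=-.053:tipat(jig2w(V,(.033-.669*s,y,.025+.743*s)),42,70)
rows([T(.11),T(.06),T(.03)])
E
```

```text
t 20.48 tcp [0.4532 0.2124 0.1986] phi 62.5 F [0.4 0.3 0.1] w 0.185 q [-0.15  0.31 -0.97  1.91  0.87  1.55 -1.74]
[0.01, -0.08, -0.06, 0.04, -0.04, -0.08]
[0.01, -0.08, 4.94, 0.04, -0.04, -0.08]
[0.0, -0.09, 7.94, 0.04, -0.04, -0.08]
```

{"name": "send_rows", "arguments": {"moves": "0 -0.1 2.5 0 0 0 0.1;0 -0.1 5 0 0 0 0.1;0 -0.1 6.5 0 0 0 0.1;0 -0.1 8 0 0 0 0.1;0 -0.1 8 0 0 0 0.1"}}

```text
clock: 21.1
tcp_pos: [0.4832, 0.1676, 0.137]
eef_rot: [0.358, 0.765, 0.535, 0.002]
wrist_force: [0.6, -0.2, -0.2]
width: 0.183
finger_force: 25.0
```

```bash
python3 - <<'E'
from h import *
T=lambda s,y=-.053:tipat(jig2w(V,(.033-.669*s,y,.025+.743*s)),42,70)
_,p,r=state(); t=p+r.apply([0,0,L]); print("tip",t,proj("scene",t),"contact",proj("scene",jig2w(V,(.033,-.055,.025))))
rows([T(.03),T(.003)])
q=eyes.snapshot("scene");c=eyes.snapshot("top")
out=np.zeros((480,800,3),np.uint8)
out[:,:400]=cv2.resize(c["color"][180:228,160:200],(400,480),interpolation=3)
out[:,400:]=cv2.resize(q["color"][205:253,165:205],(400,480),interpolation=3)
cv2.imwrite("pics/c3.png",out)
E
```

```text
tip [0.53085553 0.10007187 0.04524577] [190.23374734 229.55134133] contact [193.18934496 232.12713028]
t 21.1 tcp [0.4832 0.1676 0.137 ] phi 62.4 F [ 0.6 -0.2 -0.2] w 0.183 q [-0.1   0.37 -0.91  1.99  0.96  1.43 -1.78]
[0.06, 0.09, -0.24, -0.08, 0.1, -0.05]
[0.07, 0.09, 2.46, -0.08, 0.1, -0.05]
```

View pics/c3.png

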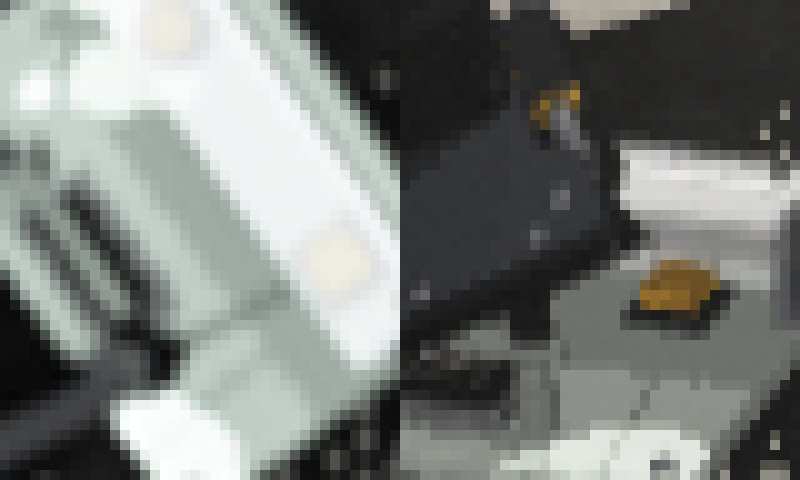

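The top crop shows the needle from about (180,335) to (285,295), heading straight for the square contact at (335,265). I'll move in and press.

{"name": "send_rows", "arguments": {"moves": "0.1 0.1 0.9 0 0 0 0.1;0.1 0.1 1.7 0 0 0 0.1;0.1 0.1 2.5 0 0 0 0.1;0.1 0.1 2.5 0 0 0 0.1"}}

```text
clock: 21.7
tcp_pos: [0.494, 0.1543, 0.1187]
eef_rot: [0.358, 0.765, 0.535, 0.002]
wrist_force: [0.9, -0.4, -0.1]
width: 0.18
finger_force: 25.0
```

```bash
python3 - <<'E'
from h import *
T=lambda s,y=-.053:tipat(jig2w(V,(.033-.669*s,y,.025+.743*s)),42,70)
s,p,r=state(); t=p+r.apply([0,0,L]); print("tip",t,"want",jig2w(V,(.033,-.053,.025)),r.inv().apply([0,0,-1]).round(2))
rows([T(0)])
E
```

```text
tip [0.54164046 0.08675564 0.02693289] want [0.54279433 0.08550732 0.025     ] [ 0.38 -0.55  0.74]
t 21.7 tcp [0.494  0.1543 0.1187] phi 62.4 F [ 0.9 -0.4 -0.1] w 0.18 q [-0.08  0.39 -0.89  2.01  1.    1.4  -1.79]
[-0.0, -0.0, 0.26, -0.06, 0.1, -0.05]
```

{"name": "send_rows", "arguments": {"moves": "0.04 -0.05 0.12 0 0 0 0.1;0.08 -0.11 0.25 0 0 0 0.1;0.15 -0.22 0.4 0 0 0 0.1;0.18 -0.27 0.45 0 0 0 0.1;0.18 -0.27 0.45 0 0 0 0.1"}}

```text
clock: 22.32
tcp_pos: [0.4945, 0.1547, 0.1139]
eef_rot: [0.358, 0.765, 0.535, 0.002]
wrist_force: [2.0, 0.3, 1.4]
width: 0.18
finger_force: 25.0
```

{"name": "send_rows", "arguments": {"moves": "0.04 -0.05 0.07 0 0 0 0.1;0.06 -0.08 0.11 0 0 0 0.1;0.06 -0.08 0.11 0 0 0 0.1"}}

```text
clock: 22.7
tcp_pos: [0.4945, 0.1546, 0.1123]
eef_rot: [0.358, 0.765, 0.535, 0.002]
wrist_force: [1.4, -0.5, 0.6]
width: 0.185
finger_force: 25.0
```

```bash
python3 - <<'E'
from h import *
F=[]
for i in range(6):
    eyes.snapshot("scene") if i else 0; s,p,r=state(); F.append(np.r_[s["wrist_force"],p])
print(np.mean(F,0).round(4)); t=p+r.apply([0,0,L]); print(t)
E
```

```text
[ 1.2355 -0.0183  0.8022  0.4944  0.1546  0.1123]
[0.54223609 0.08721127 0.02056114]
```

{"name": "send_rows", "arguments": {"moves": "0.04 -0.05 0.07 0 0 0 0.1;0.06 -0.08 0.11 0 0 0 0.1;0.06 -0.08 0.11 0 0 0 0.1"}}

```text
clock: 23.32
tcp_pos: [0.4944, 0.1546, 0.1108]
eef_rot: [0.358, 0.765, 0.535, 0.002]
wrist_force: [1.3, 0.9, 1.4]
width: 0.185
finger_force: 25.0
```

```bash
python3 - <<'E'
from h import *
F=[]
for i in range(6):
    eyes.snapshot("scene") if i else 0; s,p,r=state(); F.append(np.r_[s["wrist_force"],p])
print(np.mean(F,0).round(4)); t=p+r.apply([0,0,L]); print(t)
E
```

```text
[1.0009 0.1558 1.5916 0.4944 0.1546 0.1108]
[0.54221583 0.08721116 0.01905471]
```

{"name": "send_rows", "arguments": {"moves": "0.04 -0.05 0.07 0 0 0 0.1;0.06 -0.08 0.11 0 0 0 0.1;0.06 -0.08 0.11 0 0 0 0.1"}}

```text
clock: 23.95
tcp_pos: [0.4946, 0.1548, 0.11]
eef_rot: [0.359, 0.765, 0.535, 0.002]
wrist_force: [-1.4, 1.4, 7.5]
width: 0.186
finger_force: 25.0
```

```bash
python3 - <<'E'
from h import *
F=[]
for i in range(6):
    eyes.snapshot("scene") if i else 0; s,p,r=state(); F.append(np.r_[s["wrist_force"],p])
print(np.mean(F,0).round(4)); t=p+r.apply([0,0,L]); print(t)
E
```

```text
[-0.734   1.1199  7.2771  0.4946  0.1548  0.11  ]
[0.54249481 0.08735384 0.01834769]
```

It has bottomed at about 7 N. I'll ease off slightly and hold.

{"name": "send_rows", "arguments": {"moves": "-0.03 0.04 -0.05 0 0 0 0.1;-0.03 0.04 -0.05 0 0 0 0.1;-0.03 0.04 -0.05 0 0 0 0.1;-0.03 0.04 -0.05 0 0 0 0.1;-0.03 0.04 -0.05 0 0 0 0.1"}}

```text
clock: 24.82
tcp_pos: [0.4946, 0.1547, 0.1103]
eef_rot: [0.359, 0.765, 0.535, 0.002]
wrist_force: [-0.0, 1.6, 6.1]
width: 0.177
finger_force: 25.0
```

{"name": "send_rows", "arguments": {"moves": "0 0 0 0 0 0 0.1;-0.2 0.3 -1 0 0 0 0.1;-0.2 0.3 -3 0 0 0 0.1;-0.2 0.3 -6 0 0 0 0.1;-0.2 0.3 -10 0 0 0 0.1"}}

```text
clock: 25.45
tcp_pos: [0.4561, 0.2078, 0.1877]
eef_rot: [0.358, 0.765, 0.535, 0.002]
wrist_force: [0.2, 0.5, -0.1]
width: 0.181
finger_force: 25.0
```

```bash
python3 - <<'E'
from h import *
_,p,r=state(); print("tip",p+r.apply([0,0,L]))
a=p+r.apply([0,0,L])+np.array([-.02,0,.05])
rows([tipat(a,32,68),tipat(a,22,66),tipat(a,11,64),((.47,.1,.29),down(66)),((.47,-.05,.29),down(60))])
E
```

```text
tip [0.50372981 0.14036321 0.09581309]
t 25.45 tcp [0.4561 0.2078 0.1877] phi 62.5 F [ 0.2  0.5 -0.1] w 0.181 q [-0.15  0.32 -0.96  1.92  0.88  1.54 -1.75]
[-3.99, 2.86, -4.3, 8.24, 5.59, 1.96]
[-5.17, 4.57, -3.75, 16.77, 10.84, 3.92]
[-6.38, 6.33, -2.73, 26.33, 16.31, 5.8]
[-12.14, 8.61, -1.19, 35.3, 22.69, 3.76]
[-24.44, 11.17, 7.0, 36.48, 20.83, 9.49]
```

{"name": "send_rows", "arguments": {"moves": "-3.5 2.5 -4 8.2 5.5 2 0.1;-5 4.5 -3.8 16.7 10.8 4 0.1;-6.4 6.3 -2.7 26 16.3 5 0.1;-9.5 7.6 -2 32 20 5 0.1;-12.1 8.6 -1.2 35.3 22.7 4 0.1"}}

```text
clock: 26.08
tcp_pos: [0.4715, 0.0989, 0.2908]
eef_rot: [-0.001, 0.84, 0.543, 0.003]
wrist_force: [0.4, 0.2, -1.5]
width: 0.181
finger_force: 25.0
```

```bash
python3 - <<'E'
from h import *
rows([((.47,-.05,.3),down(60)),((.4855,-.298,.3),down(21.3))])
E
```

```text
t 26.07 tcp [0.4715 0.0989 0.2908] phi 65.8 F [ 0.4  0.2 -1.5] w 0.181 q [ 0.51 -0.   -0.79  1.74 -0.01  1.4  -0.7 ]
[-13.63, 5.98, -0.99, 0.04, -0.33, 5.77]
[-35.61, 17.57, -1.1, -0.07, -0.33, 44.47]
```

{"name": "send_rows", "arguments": {"moves": "-6 3 -1 0 -0.3 4 0.1;-12 6 -1 0 -0.3 10 0.1;-18 9 -1 0 -0.3 20 0.1;-24 12 -1 0 -0.3 30 0.1;-30 15 -1 0 -0.3 40 0.1"}}

```text
clock: 26.7
tcp_pos: [0.4843, -0.2121, 0.2997]
eef_rot: [0.001, 0.975, 0.222, -0.0]
wrist_force: [1.6, 0.2, 1.1]
width: 0.182
finger_force: 25.0
```

```bash
python3 - <<'E'
from h import *
rows([((.4855,-.298,.3),down(21.3))])
E
```

```text
t 26.7 tcp [ 0.4843 -0.2121  0.2997] phi 25.6 F [1.6 0.2 1.1] w 0.182 q [ 0.79  0.09 -0.49  1.64  0.04  1.42 -0.83]
[-3.6, 7.79, -0.01, 0.13, 0.04, 4.31]
```

{"name": "send_rows", "arguments": {"moves": "-3.6 7.8 0 0.1 0 4.3 0.1;-3.6 7.8 0 0.1 0 4.3 0.1;-3.6 7.8 0 0.1 0 4.3 0.1;-3.6 7.8 0 0.1 0 4.3 0.1"}}

```text
clock: 27.2
tcp_pos: [0.4864, -0.2954, 0.2994]
eef_rot: [0.0, 0.982, 0.188, -0.001]
wrist_force: [-0.2, 0.2, -0.1]
width: 0.178
finger_force: 25.0
```

```bash
python3 - <<'E'
from h import *
P=[]
for i in range(4):
    eyes.snapshot("top"); P.append(state()[1])
print(np.round(P,4)); rows([((.4852,-.298,.3),down(21.3)),((.4852,-.298,.2),down(21.3))])
q=eyes.snapshot("scene")
s,p,r=state(); t=p+r.apply([0,0,L]); print(t,((proj("scene",t)-[235,110]+.5)*[6,600/116]).round())
cv2.imwrite("pics/g2.png",cv2.resize(q["color"][110:226,235:335],(600,600),interpolation=3))
E
```

```text
[[ 0.4864 -0.2954  0.2995]
 [ 0.4863 -0.2956  0.2995]
 [ 0.4861 -0.296   0.2995]
 [ 0.486  -0.2963  0.2994]]
t 27.4 tcp [ 0.486  -0.2963  0.2994] phi 21.6 F [ 0.3  0.4 -0.3] w 0.181 q [ 0.84  0.17 -0.43  1.55  0.07  1.44 -0.78]
[-0.14, 0.12, -0.06, 0.05, 0.09, 0.32]
[-0.12, 0.12, 9.94, 0.05, 0.09, 0.32]
[ 0.48574953 -0.296786    0.17584647] [322. 311.]
```

View pics/g2.png

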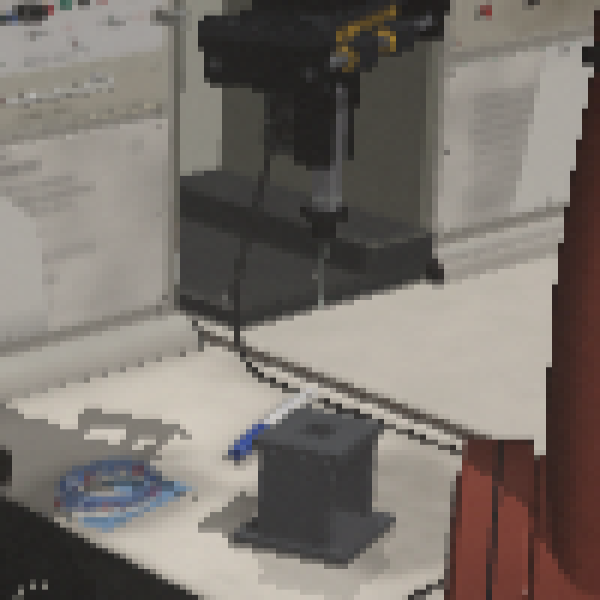

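The probe still hangs straight above the hole, with the tip at about (321,305). I'll lower it to just above the plate and trim.

{"name": "send_rows", "arguments": {"moves": "-0.1 0.1 3 0 0.1 0.3 0.1;-0.1 0.1 6 0 0.1 0.3 0.1;-0.1 0.1 7.5 0 0.1 0.3 0.1;-0.1 0.1 7.5 0 0.1 0.3 0.1;-0.1 0.1 7.5 0 0.1 0.3 0.1"}}

```text
clock: 28.08
tcp_pos: [0.4855, -0.2993, 0.2253]
eef_rot: [0.001, 0.983, 0.184, 0.001]
wrist_force: [-0.2, 0.0, -0.5]
width: 0.187
finger_force: 25.0
```

```bash
python3 - <<'E'
from h import *
eyes.snapshot("top");eyes.snapshot("top")
rows([((.4852,-.298,.16),down(21.3))])
E
```

```text
t 28.18 tcp [ 0.4855 -0.2993  0.2253] phi 21.2 F [-0.4 -0.2 -0.9] w 0.185 q [ 0.85  0.21 -0.43  1.66  0.09  1.29 -0.8 ]
[0.01, -0.15, 6.53, 0.12, -0.05, -0.1]
```

{"name": "send_rows", "arguments": {"moves": "0 -0.15 2 0.1 0 -0.1 0.1;0 -0.15 4 0.1 0 -0.1 0.1;0 -0.15 6 0.1 0 -0.1 0.1;0 -0.15 6 0.1 0 -0.1 0.1"}}

```text
clock: 28.68
tcp_pos: [0.4839, -0.2975, 0.1634]
eef_rot: [-0.001, 0.983, 0.185, -0.001]
wrist_force: [-0.5, 0.0, -1.1]
width: 0.182
finger_force: 25.0
```

```bash
python3 - <<'E'
from h import *
eyes.snapshot("top");eyes.snapshot("top")
rows([((.4852,-.298,.1375),down(21.3))])
E
```

```text
t 28.77 tcp [ 0.4848 -0.298   0.1651] phi 21.3 F [-0.2 -0.3  0.4] w 0.182 q [ 0.84  0.25 -0.42  1.74  0.11  1.18 -0.81]
[0.03, 0.02, 2.76, -0.02, -0.03, -0.0]
```

{"name": "send_rows", "arguments": {"moves": "0 0 1 0 0 0 0.1;0 0 1.7 0 0 0 0.1;0 0 2.3 0 0 0 0.1;0 0 2.3 0 0 0 0.1"}}

```text
clock: 29.28
tcp_pos: [0.484, -0.2976, 0.1404]
eef_rot: [-0.001, 0.983, 0.185, -0.001]
wrist_force: [0.6, -0.2, -0.4]
width: 0.176
finger_force: 25.0
```

{"name": "send_rows", "arguments": {"moves": "0 0 0.2 0 0 0 0.1;0 0 0.4 0 0 0 0.1;0 0 0.4 0 0 0 0.1"}}

```text
clock: 29.65
tcp_pos: [0.4845, -0.2978, 0.1373]
eef_rot: [-0.0, 0.983, 0.185, -0.0]
wrist_force: [-1.1, 0.1, 1.9]
width: 0.18
finger_force: 25.0
```

Seated: the height matches the pick-up pose and there is light upward contact. Release.

{"name": "send_rows", "arguments": {"moves": "0 0 0 0 0 0 0.25;0 0 0 0 0 0 0.4;0 0 0 0 0 0 0.6;0 0 0 0 0 0 0.8;0 0 0 0 0 0 0.8"}}

```text
clock: 30.28
tcp_pos: [0.4843, -0.2977, 0.137]
eef_rot: [-0.001, 0.983, 0.185, -0.0]
wrist_force: [0.8, 1.0, -0.3]
width: 0.616
finger_force: 0.0
```

{"name": "send_rows", "arguments": {"moves": "0 0 -2 0 0 0 0.8;0 0 -5 0 0 0 0.8;0 0 -10 0 0 0 0.8;0 0 -16 0 0 0 0.8;0 0 -18 0 0 0 0.8"}}

```text
clock: 30.9
tcp_pos: [0.4856, -0.2983, 0.3213]
eef_rot: [0.001, 0.983, 0.185, 0.002]
wrist_force: [-0.3, -0.2, -1.0]
width: 0.803
finger_force: 0.0
```

```bash
python3 - <<'E'
from h import *
rows([((.45,-.5,.32),down(21.3))])
q=eyes.snapshot("scene")
out=np.zeros((480,800,3),np.uint8)
out[:,:400]=cv2.resize(q["color"][130:226,255:335],(400,480),interpolation=3)
out[:,400:]=cv2.resize(q["color"][200:270,130:200],(400,480),interpolation=3)
cv2.imwrite("pics/end.png",out)
E
```

```text
t 30.9 tcp [ 0.4856 -0.2983  0.3213] phi 21.3 F [-0.3 -0.2 -1. ] w 0.803 q [ 0.85  0.16 -0.43  1.52  0.07  1.47 -0.78]
[-10.64, 17.5, 0.15, 0.19, -0.17, 0.0]
```

View pics/end.png

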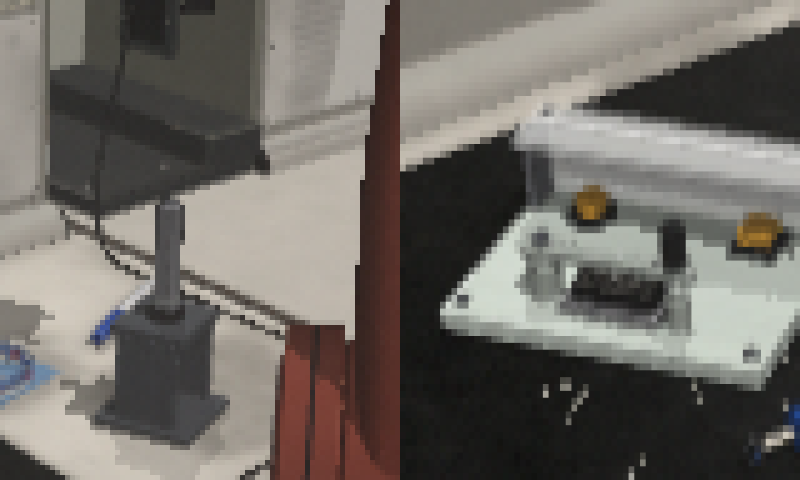

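The probe stands upright in the stand, with its handle top at (170,205) as it was at the start. The keeper is shut, with the knob at (673,240), and the relay block is in its nest. The arm is clear, so I'll hand it in.

```bash
python3 -c "
from cell import arm
print(arm.job_done())"
```

```text
the job is handed in; nothing more can be done
None
```

The job is handed in at about 31 s of the 72 s: the keeper is shut, the round and then the square contact were each pressed fully down for over half a second (about 3 N and 7 N), the probe is back upright in its stand, and the relay block is still in its nest.

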